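# Open the sprung filler cap and set the funnel

## Task

Get the little hydraulic power pack ready for topping up. Take off its filler cap: push it down against its spring and, holding it down, turn it anticlockwise until you feel it stop, never forcing it against its stops; then lift it off and set it down gently, right way up, on the floor of the drip tray. Then take the funnel out of its can and stand it in the open filler neck, upright and fully down, and leave everything else where it is.

Things in the scene. Friction and masses are not known exactly. Their poses are not given: they have to be found in the camera images.
- cap_center (a point): centre (half-way up) of the filler cap on the power pack's lid: fluted round steel cap, 56 mm across, 45 mm high, about 0.15 kg; z axis up along its axis. Its skirt ends 22.5 mm below this point. When locked the skirt ends 9 mm above the neck's flange; apart from the neck inside it, all within 60 mm of its axis lies lower than that
- cap: the same cap, origin at its skirt's underside. Sprung bayonet, hooks hidden inside. The spring takes 3 N to start, 1.2 N more per mm. Three pins of the neck let go somewhere 3 to 6 mm down; a hard stop follows 2 mm deeper, met below 14 N. Kept down it turns anticlockwise from above (drag 0.1 to 0.3 N m) to a hard stop 52 to 80 degrees on, differing each time; in the last 8 degrees before it, it lifts off
- filler_mouth (a point): centre of the rim of the filler neck: steel tube on the lid, 36 mm high, 38 mm outside, 30 mm bore, open and deep inside once the cap is off; rim 166 mm above the table; z up. The locked cap's centre is level with this point
- power_pack: hydraulic power pack, fixed: blue tank 190 (x) x 300 (y) x 130 mm high with grey lid; origin at the centre of its underside. On the lid (mm, its frame): filler neck at x -35, y -85; upright motor, 118 across, 145 high, at x 34, y 84, its terminal box at y 144; flat valve block 34 high at x 65, y -85, with a 12 mm plug on top
- drip_tray: flat steel drip tray, 200 (x) x 150 (y) x 22 mm, fixed, walls and floor 4 mm; origin at the centre of its underside. The cap goes in it, beside the fitting that lies at its +x end: the middle of the tray is free
- funnel_grip (a point): on the funnel's axis, half-way up the upright collar at its top: collar 60 mm outside, 25 mm high (upper edge 12.5 mm above this point). Below it a cone narrows over 35 mm to 20 mm across, then a 45 mm spout to 16 mm; the spout ends 92.5 mm below this point. 0.06 kg, z up. Seated in the filler neck the cone rests on the rim with this point about 40 mm above the rim
- funnel: the same funnel, origin at the lower end of its spout
- funnel_can: aluminium can that the funnel is parked in (it just lifts out), fixed, 44 mm across, 70 mm high, flat foot 72 mm across; origin at the centre of its underside
- wrench: steel spanner 160 mm long lying in front of the power pack; origin at its underside
- brush: brush 150 mm long lying in front of the power pack; origin at its underside
- pipe_fitting: pipe fitting 44 x 22 x 22 mm lying in the drip tray at its far (+x of the tray) end, its length along the tray's y; it belongs there and may stay; origin at its underside
Things that resemble listed ones, but are neither listed nor needed, are in the scene too. Leave any orange look-alike of the cap alone.

How it is judged:
By the outcome, as a careful person would: the job done as asked, in the order asked, and still so for the second after the job is handed in, with the robot touching nothing.
It also fails if it takes over 72 s, if anything falls off the work surface, if the arm or the gripper's body presses on something with over 40 N, if the wrist force passes 120 N, or if a joint passes its speed limit or range.

## Robot

A 6-joint arm with a two-finger parallel gripper is mounted at the origin on the work surface. World frame = base frame: x ahead of the robot, y to its left, z up, the work surface at z = 0. Lengths are in m, angles in rad, forces in N, time in s.
With the tool pointing down it reaches from about 0.35 to 0.775 m from the base axis. Payload 7.3 kg.
Tool frame: the origin (TCP) lies at the very end of the fingers, on their centre line; the grasp point (between the pads) lies 19 mm behind it; z points along the fingers, y is the line along which they close (so a half turn about z gives the same grasp; the last joint's range is limited). The gripper opens to 92 mm and grips with 3 to 60 N. Pads are 19 mm wide; open, the fingers measure 130 mm over their backs; the gripper's body (75 mm by 190 mm) begins 47 mm behind the grasp point.
Start: joints at [-1.363, 0.342, 1.524, -0, 1.275, -0.146], TCP at [0.182, -0.492, 0.227] pointing down, gripper open.
Joint ranges: [-2.53, 2.53], [-0.77, 2.02], [0.04, 2.7], [-1, 4.14], [0.28, 2.66], [-3.11, 3.11]. Speed limits (rad/s): [2.57, 2.57, 3.14, 3.14, 3.14, 3.14].

## Interface

Orientations are given as [roll, pitch, yaw] about the fixed x, y, z axes, in that order (R = Rz(yaw) Ry(pitch) Rx(roll)).
In Python, from cell import robot gives the robot as it stands. The module is installed in compiled form; this text tells all that it offers.
- The arm moves only by the tool arm_command, never from a script. Its argument "moves" is a list of rows, each a list of 3 entries, a list of its own where there are three numbers: the shift along the tool's x, y, z in m, then the turn, a rotation vector about the tool's x, y, z in rad, then the finger opening in m, from 0 to 0.0918. In form: [[[dx, dy, dz], [ax, ay, az], claw], ...]. A call has exactly 5 rows; each row is the pose to reach, as a shift and turn from the pose commanded when the call began, along the tool's axes at that moment; what a row does not reach only later rows make up. A row lasts 1/10 s, in which the tool goes at most 50 mm and 8.59 degrees, less where a joint would pass 70% of its speed; a pose out of reach is approached as far as the arm can. A call with a gripper value outside its range is refused whole. The fingers move at their own pace and stop on an object; "squeeze" is the grip in N (left out, the last holds). Time passes only in rows, so rows that repeat a pose let the fingers close, or fill a call up. It gives the time, the measured TCP pose, the force, the opening and the grip force at its end, in the units of the state.
- robot.observe(): the state, without advancing time (a new reading comes with each control period).
- robot.read_camera(name): name is "scene" or "top"; returns the picture (420x560x3 uint8, red, green, blue); there is no depth.
- robot.camera_model(name): a dict with "fx", "fy", "cx", "cy" (pixels), "R" (3x3) and "t" (3): a world point X has camera coordinates R X + t. Camera axes: x right, y down, z forward; pixel columns grow to the right and rows downward; lengths in m; the calibration is good to about 2 mm. A picture is of the moment at which its call begins. camera_model takes no time and is no camera call.
- robot.hand_in(): hands the job in; it is judged then, once.
The state is a dict: "time": time; "qpos": joint angles; "qvel": joint speeds; "joint_efforts": joint torques, N m; "tool_pos": TCP position; "tool_rot": TCP orientation; "contact_force": force on the tool from outside, world axes, zero at the start; "torque": the same for the moment, N m; "opening": finger opening in m; "grip_force": force on a finger pad.
Only numpy, scipy, OpenCV 4.12 (cv2) and the standard library are available. Lean on these libraries where they do the work, as an engineer would, in place of code of your own. Each camera call takes 0.05 s, during which the arm holds its last target. There are 200 camera calls.

## Working session

There is one attempt and no reset: what is moved stays moved. The work goes in short steps, Python scripts to look and compute and a tool call to move; the robot and the scene stay as the last step left them, time stands still between calls to the robot, and variables do not carry over. Pictures are saved under pics/ and viewed, at most 10 in all, crops included, and the job is handed in when it is done.

Besides the shell and the picture viewer there is one more tool, called after ">>>" by a JSON object that holds its "method" and its "body". arm_command: Moves the arm, as the interface text tells. Its arguments: {"type":"object","properties":{"moves":{"type":"array"},"squeeze":{"type":"number"}},"required":["moves"]}

```bash
mkdir -p pics
cat > h.py <<'E'
import numpy as np, cv2
from cell import robot
def cam(n):
    m=robot.camera_model(n); return m,np.array(m["R"]),np.array(m["t"])
def ray(n,u,v):
    m,R,t=cam(n); d=R.T@np.array([(u-m["cx"])/m["fx"],(v-m["cy"])/m["fy"],1]); return -R.T@t,d
def onz(n,u,v,z):
    o,d=ray(n,u,v); return o+d*(z-o[2])/d[2]
def proj(n,X):
    m,R,t=cam(n); c=R@np.array(X)+t; return np.array([m["fx"]*c[0]/c[2]+m["cx"],m["fy"]*c[1]/c[2]+m["cy"]])
def snap(n,f):
    im=robot.read_camera(n)[:,:,::-1].copy(); cv2.imwrite("pics/%s.png"%f,im); return im
E
python3 - <<'E'
from h import *
a=snap("scene","s0");b=snap("top","t0")
for n in("scene","top"):
    m,R,t=cam(n);print(n,m["fx"],m["cx"],m["cy"],(-R.T@t).round(3),R.round(2).tolist())
s=robot.observe();print(s)
E
```

```text
scene 430.98774539198513 271.7123919950615 208.1284629216807 [0.035 0.648 0.882] [[-0.81, -0.59, 0.0], [-0.4, 0.55, -0.74], [0.43, -0.6, -0.68]]
top 458.05726638974625 276.4692022824561 212.033087618342 [ 0.285 -0.006  1.286] [[0.02, -1.0, -0.01], [-0.98, -0.02, -0.18], [0.18, 0.01, -0.98]]
{'time': 0.1, 'qpos': array([-1.36304424e+00,  3.42641047e-01,  1.52490140e+00, -5.45898667e-06,
        1.27543048e+00, -1.46018484e-01]), 'qvel': array([-0.00010393, -0.00115832, -0.00237854,  0.00183938,  0.00025275,
        0.00091064]), 'joint_efforts': array([ 9.64978717e-04, -4.32006598e+01, -2.44693154e+01,  7.18473201e-02,
        5.25663374e-02, -6.28072894e-05]), 'tool_pos': array([ 0.18181393, -0.4921247 ,  0.22612771]), 'tool_rot': array([-3.14022630e+00, -1.95666426e-04,  3.53772033e-01]), 'contact_force': array([-0.52963768, -0.08380345,  0.42975946]), 'torque': array([-0.01121245, -0.02405099, -0.0082901 ]), 'grip_force': 0.0, 'opening': 0.09170444506066001}
```

View pics/s0.png

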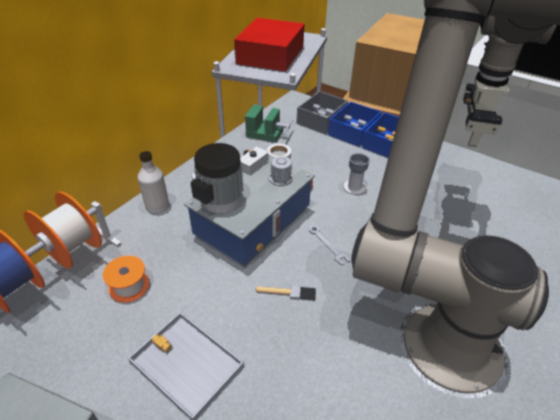

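View pics/t0.png

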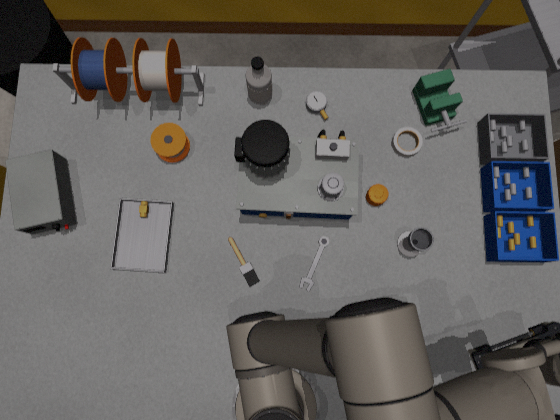

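The scene view shows the tank with the steel cap at about (281,168), the funnel in its can at (357,172) and the tray at (187,365). The top view shows the cap at (332,186), the funnel at (418,240) and the tray at (144,236).

Cap candidates in the top view are the steel one on the lid at (332,186) and the orange one on the table at (378,195). The steel one fits, because it stands on the lid at −x, −y of the tank. For the funnel, (418,240) is the grey cup standing in a footed can, while the white ring at (407,142) is an open ring. I'll confirm these in a crop.

Run:
```python
from h import *
a=cv2.imread("pics/s0.png");b=cv2.imread("pics/t0.png")
f=lambda im,x,y,w,h,s:cv2.resize(im[y:y+h,x:x+w],(w*s,h*s),interpolation=cv2.INTER_CUBIC)
c1=f(b,295,155,160,110,5)[:, :800]; # top cap+funnel
c2=f(a,240,135,160,70,5)[:300]
c1=cv2.resize(c1,(436,300));c2=cv2.resize(c2,(686,300))
out=np.zeros((600,700,3),np.uint8);out[:300,:436]=c1;out[300:,:686]=c2
cv2.imwrite("pics/c0.png",out)
```

```text
(no output)
```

View pics/c0.png

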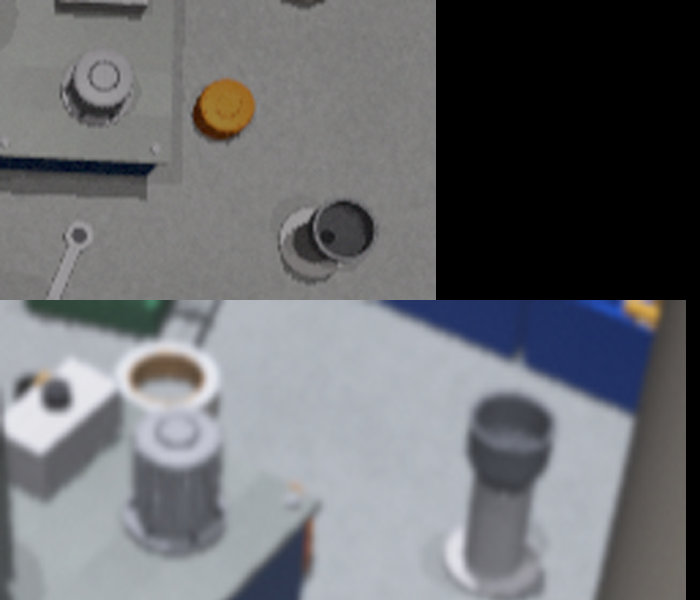

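The crop confirms both: the steel fluted cap sits on its flange on the lid, the orange look-alike is on the table, and the dark funnel stands in its footed can. Next I measure the positions.

```bash
cat >> h.py <<'E'
def tri(ps,pt):
    (o1,d1),(o2,d2)=ray("scene",*ps),ray("top",*pt)
    k=np.linalg.lstsq(np.stack([d1,-d2],1),o2-o1,rcond=None)[0]
    p,q=o1+k[0]*d1,o2+k[1]*d2; return (p+q)/2,np.linalg.norm(p-q)
E
python3 - <<'E'
from h import *
b=cv2.imread("pics/t0.png")
np.set_printoptions(precision=4,suppress=True)
print("cap",tri((281.5,166.7),(333.1,183.6)),onz("top",333.1,183.6,.1885),onz("scene",281.5,166.7,.1885))
print("fun",tri((359.4,163),(420.9,239.4)),onz("top",420.9,239.4,.1125),onz("scene",359.4,163,.1125))
hsv=cv2.cvtColor(b,cv2.COLOR_BGR2HSV)
# funnel: dark blob
g=cv2.cvtColor(b,cv2.COLOR_BGR2GRAY)
m=np.zeros_like(g);m[222:258,405:440]=(g[222:258,405:440]<95)
print("funnel box",cv2.boundingRect(m))
# tray: between outline
t=g[190:285,100:185];m=(t<75).astype(np.uint8)
c=max(cv2.findContours(m,cv2.RETR_EXTERNAL,2)[0],key=cv2.contourArea)+[100,190]
r=cv2.minAreaRect(c);print("tray",r)
for p in cv2.boxPoints(r):print(p,onz("top",*p,.022))
# tray in scene
p=np.array([onz("scene",u,v,.022) for u,v in((182,317),(243,362),(194,414),(130,362))]);print(p,p.mean(0))
# fitting
m=cv2.inRange(hsv,(8,120,120),(28,255,255));mm=np.zeros_like(m);mm[195:225,130:160]=m[195:225,130:160]
M=cv2.moments(mm,True);print("fit",onz("top",M["m10"]/M["m00"],M["m01"]/M["m00"],.015))
# tank lid right front edges
for p in((240,192),(355,217)):print(onz("top",*p,.13))
E
```

```text
cap (array([ 0.5673, -0.1349,  0.1688]), np.float64(0.001815893606160789)) [ 0.5631 -0.1322  0.1885] [ 0.5517 -0.1135  0.1885]
fun (array([ 0.4404, -0.3716,  0.0948]), np.float64(0.0012174195103079853)) [ 0.4387 -0.3659  0.1125] [ 0.4308 -0.3488  0.1125]
funnel box (405, 228, 28, 30)
tray ((117.41050720214844, 231.930419921875), (10.135993003845215, 68.65982055664062), 14.656750679016113)
[103.821  263.8608] [0.3667 0.4806 0.022 ]
[121.1938 197.4353] [0.5547 0.4478 0.022 ]
[131. 200.] [0.5477 0.4195 0.022 ]
[113.6272 266.4255] [0.3602 0.4529 0.022 ]
[[0.5326 0.3107 0.022 ]
 [0.349  0.3145 0.022 ]
 [0.3587 0.4543 0.022 ]
 [0.5432 0.4554 0.022 ]] [0.4458 0.3837 0.022 ]
fit [0.5247 0.3864 0.015 ]
[0.5514 0.1019 0.13  ]
[ 0.491  -0.1946  0.13  ]
```

Run:
```python
from h import *
np.set_printoptions(precision=4,suppress=True)
print("cap",tri((281.5,161.8),(333.1,183.6)),onz("scene",281.5,161.8,.1885))
print("fun",tri((359.4,159),(420.9,239.4)),onz("scene",359.4,159,.1125))
print("tray top px",[onz("top",*p,.022) for p in((122,200),(173,201),(165,271),(114,268))])
```

```text
cap (array([ 0.5639, -0.132 ,  0.1881]), np.float64(0.0013217975340146847)) [ 0.5642 -0.1314  0.1885]
fun (array([ 0.439 , -0.3653,  0.1139]), np.float64(0.0009758268977973118)) [ 0.4401 -0.367   0.1125]
tray top px [array([0.5473, 0.445 , 0.022 ]), array([0.547 , 0.3004, 0.022 ]), array([0.3504, 0.3104, 0.022 ]), array([0.3559, 0.4515, 0.022 ])]
```

```bash
cat >> h.py <<'E'
from scipy.spatial.transform import Rotation as Ro
def go(x,y,z,yaw=None):
    s=robot.observe();r=Ro.from_euler("xyz",s["tool_rot"]);yw=s["tool_rot"][2] if yaw is None else yaw
    d=r.inv().apply(np.array([x,y,z])-s["tool_pos"]);v=(r.inv()*Ro.from_euler("xyz",[np.pi,0,yw])).as_rotvec()
    print("shift",d.round(4),"turn",v.round(4),"pos",s["tool_pos"].round(4),"rpy",s["tool_rot"].round(4),"F",s["contact_force"].round(2),"T",s["torque"].round(3),"t",round(s["time"],2),"open",round(s["opening"],4),"grip",round(s["grip_force"],1),"q",s["qpos"].round(2))
E
python3 -c "
from h import *
go(.564,-.132,.24,.354)"
```

```text
shift [ 0.4833 -0.2054 -0.0135] turn [-0.0014 -0.0002 -0.0002] pos [ 0.1818 -0.4921  0.2261] rpy [-3.1402e+00 -2.0000e-04  3.5380e-01] F [-0.53 -0.08  0.43] T [-0.011 -0.024 -0.008] t 0.1 open 0.0917 grip 0.0 q [-1.36  0.34  1.52 -0.    1.28 -0.15]
```

>>> {"method": "arm_command", "body": {"moves": [[[0.045,-0.019,-0.01],[0,0,0],0.0918],[[0.09,-0.038,-0.014],[0,0,0],0.0918],[[0.135,-0.057,-0.014],[0,0,0],0.0918],[[0.18,-0.076,-0.014],[0,0,0],0.0918],[[0.225,-0.095,-0.014],[0,0,0],0.0918]], "squeeze": 30}}

```text
time: 0.6
tool_pos: [0.361, -0.3238, 0.2406]
tool_rot: [-3.141, 0.0, 0.353]
contact_force: [1.6, -0.2, 0.7]
opening: 0.0918
grip_force: 0.0
```

>>> {"method": "arm_command", "body": {"moves": [[[0.045,-0.019,0],[0,0,0],0.0918],[[0.09,-0.038,0],[0,0,0],0.0918],[[0.135,-0.057,0],[0,0,0],0.0918],[[0.18,-0.076,0],[0,0,0],0.0918],[[0.22,-0.094,0],[0,0,0],0.0918]]}}

```text
time: 1.1
tool_pos: [0.5352, -0.159, 0.2404]
tool_rot: [-3.141, 0.0, 0.354]
contact_force: [-0.1, -0.7, -0.3]
opening: 0.0921
grip_force: 0.0
```

```bash
python3 -c "
from h import *
go(.564,-.132,.22,.354)"
```

```text
shift [ 0.0364 -0.0153  0.0204] turn [-0.0003  0.0003  0.0004] pos [ 0.5352 -0.159   0.2404] rpy [-3.1413e+00  3.0000e-04  3.5440e-01] F [-0.08 -0.72 -0.33] T [-0.01  -0.026 -0.009] t 1.1 open 0.0921 grip 0.0 q [-0.43  0.39  1.41  0.    1.34  0.79]
```

>>> {"method": "arm_command", "body": {"moves": [[[0.018,-0.008,0.01],[0,0,0],0.0918],[[0.036,-0.015,0.02],[0,0,0],0.0918],[[0.036,-0.015,0.02],[0,0,0],0.0918],[[0.036,-0.015,0.02],[0,0,0],0.0918],[[0.036,-0.015,0.02],[0,0,0],0.0918]]}}

```text
time: 1.6
tool_pos: [0.562, -0.1352, 0.2211]
tool_rot: [3.141, 0.0, 0.353]
contact_force: [-0.2, -0.4, 0.1]
opening: 0.0914
grip_force: 0.0
```

Run:
```python
from h import *
a=snap("scene","s1");b=snap("top","t1")
f=lambda im,x,y,w,h,s:cv2.resize(im[y:y+h,x:x+w],(w*s,h*s),interpolation=cv2.INTER_CUBIC)
cv2.imwrite("pics/c1.png",np.hstack([f(a,230,90,100,110,4),f(b,285,130,100,110,4)]))
go(.564,-.132,.147,.354)
```

```text
shift [ 0.0029 -0.0026  0.0743] turn [ 0.0007 -0.0005 -0.0015] pos [ 0.5621 -0.1354  0.2213] rpy [ 3.1408e+00 -5.0000e-04  3.5250e-01] F [-0.58 -0.03 -0.68] T [ 0.011 -0.006 -0.064] t 1.7 open 0.0918 grip 0.0 q [-0.37  0.44  1.38 -0.    1.32  0.85]
```

View pics/c1.png

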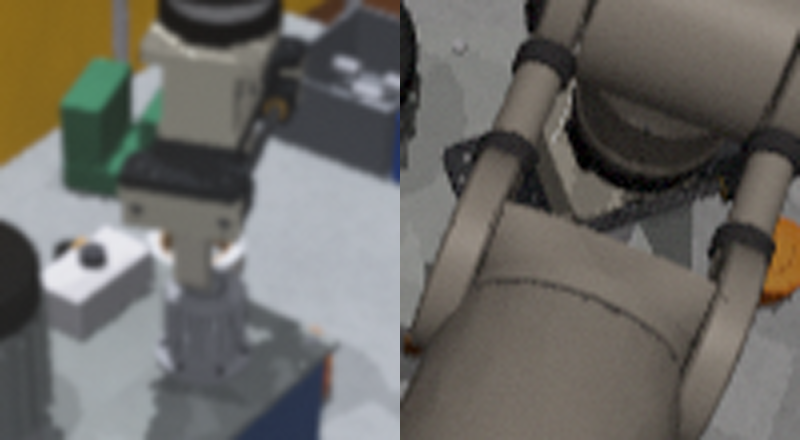

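The left crop shows the gripper directly above the steel cap, with the arm hiding it in the top view. I'll go down around it.

>>> {"method": "arm_command", "body": {"moves": [[[0.003,-0.002,0.015],[0,0,0],0.0918],[[0.003,-0.002,0.035],[0,0,0],0.0918],[[0.003,-0.002,0.055],[0,0,0],0.0918],[[0.003,-0.002,0.074],[0,0,0],0.0918],[[0.003,-0.002,0.074],[0,0,0],0.0918]]}}

```text
time: 2.2
tool_pos: [0.5628, -0.1317, 0.1447]
tool_rot: [-3.139, 0.004, 0.353]
contact_force: [-0.3, -0.5, 0.4]
opening: 0.0916
grip_force: 0.0
```

>>> {"method": "arm_command", "body": {"moves": [[[0,0,0],[0,0,0],0.065],[[0,0,0],[0,0,0],0.061],[[0,0,0],[0,0,0],0.059],[[0,0,0],[0,0,0],0.057],[[0,0,0],[0,0,0],0.055]], "squeeze": 6}}

```text
time: 2.7
tool_pos: [0.5648, -0.1317, 0.1472]
tool_rot: [3.141, -0.001, 0.354]
contact_force: [0.8, -2.1, 0.5]
opening: 0.0575
grip_force: 1.2
```

```bash
python3 -c "
from h import *
go(.564,-.132,.147,.354)"
```

```text
shift [-0.0009  0.0001  0.0002] turn [ 0.0008 -0.0006 -0.0001] pos [ 0.5648 -0.1317  0.1472] rpy [ 3.1408e+00 -6.0000e-04  3.5390e-01] F [ 0.81 -2.15  0.54] T [-0.34  -0.179  0.016] t 2.7 open 0.0575 grip 1.2 q [-0.36  0.51  1.48 -0.    1.14  0.86]
```

>>> {"method": "arm_command", "body": {"moves": [[[0,0.001,0],[0,0,0],0.0565],[[0,0.001,0],[0,0,0],0.055],[[0,0.001,0],[0,0,0],0.05],[[0,0.001,0],[0,0,0],0.05],[[0,0.001,0],[0,0,0],0.05]], "squeeze": 40}}

```text
time: 3.2
tool_pos: [0.565, -0.1324, 0.1469]
tool_rot: [3.141, -0.0, 0.354]
contact_force: [-0.1, 1.7, 2.0]
opening: 0.0552
grip_force: 40.0
```

```bash
python3 -c "
from h import *
go(.564,-.132,.147,.354)"
```

```text
shift [-0.0008 -0.0007 -0.0001] turn [ 0.0002 -0.0003 -0.0001] pos [ 0.565  -0.1324  0.1469] rpy [ 3.1414e+00 -3.0000e-04  3.5390e-01] F [-0.06  1.68  2.01] T [0.232 0.046 0.066] t 3.2 open 0.0552 grip 40.0 q [-0.36  0.51  1.48  0.    1.15  0.85]
```

>>> {"method": "arm_command", "body": {"moves": [[[0,0,0.001],[0,0,0],0.05],[[0,0,0.002],[0,0,0],0.05],[[0,0,0.003],[0,0,0],0.05],[[0,0,0.004],[0,0,0],0.05],[[0,0,0.004],[0,0,0],0.05]]}}

```text
time: 3.7
tool_pos: [0.5651, -0.1324, 0.1433]
tool_rot: [3.141, -0.001, 0.354]
contact_force: [-1.7, 1.4, 7.3]
opening: 0.0553
grip_force: 40.0
```

>>> {"method": "arm_command", "body": {"moves": [[[0,0,0.0004],[0,0,0],0.05],[[0,0,0.0008],[0,0,0],0.05],[[0,0,0.001],[0,0,0],0.05],[[0,0,0.001],[0,0,0],0.05],[[0,0,0.001],[0,0,0],0.05]]}}

```text
time: 4.2
tool_pos: [0.5651, -0.1324, 0.1426]
tool_rot: [3.141, -0.001, 0.354]
contact_force: [-1.6, 2.6, 8.7]
opening: 0.0551
grip_force: 40.0
```

>>> {"method": "arm_command", "body": {"moves": [[[0,0,0.0003],[0,0,0],0.05],[[0,0,0.0006],[0,0,0],0.05],[[0,0,0.0009],[0,0,0],0.05],[[0,0,0.0009],[0,0,0],0.05],[[0,0,0.0009],[0,0,0],0.05]]}}

```text
time: 4.7
tool_pos: [0.5652, -0.1325, 0.1418]
tool_rot: [3.141, -0.001, 0.354]
contact_force: [-2.2, 2.4, 9.7]
opening: 0.0553
grip_force: 40.0
```

```bash
python3 -c "
from h import *
go(.564,-.132,.147,.354)"
```

```text
shift [-0.0009 -0.0008 -0.0052] turn [ 0.0008 -0.001  -0.0002] pos [ 0.5652 -0.1325  0.1418] rpy [ 3.1408e+00 -1.0000e-03  3.5380e-01] F [-2.19  2.41  9.67] T [ 0.349  0.339 -0.008] t 4.7 open 0.0553 grip 40.0 q [-0.36  0.52  1.49  0.    1.13  0.85]
```

>>> {"method": "arm_command", "body": {"moves": [[[0,0,0.0003],[0,0,0],0.05],[[0,0,0.0006],[0,0,0],0.05],[[0,0,0.0008],[0,0,0],0.05],[[0,0,0.0008],[0,0,0],0.05],[[0,0,0.0008],[0,0,0],0.05]]}}

```text
time: 5.2
tool_pos: [0.5652, -0.1325, 0.1411]
tool_rot: [3.141, -0.001, 0.354]
contact_force: [-2.3, 3.0, 11.3]
opening: 0.0552
grip_force: 40.0
```

>>> {"method": "arm_command", "body": {"moves": [[[0,0,0.0003],[0,0,0],0.05],[[0,0,0.0005],[0,0,0],0.05],[[0,0,0.0006],[0,0,0],0.05],[[0,0,0.0006],[0,0,0],0.05],[[0,0,0.0006],[0,0,0],0.05]]}}

```text
time: 5.7
tool_pos: [0.5652, -0.1325, 0.1407]
tool_rot: [3.141, -0.001, 0.354]
contact_force: [-2.5, 1.9, 11.3]
opening: 0.0555
grip_force: 40.0
```

>>> {"method": "arm_command", "body": {"moves": [[[0,0,0.0003],[0,0,0],0.05],[[0,0,0.0005],[0,0,0],0.05],[[0,0,0.0006],[0,0,0],0.05],[[0,0,0.0006],[0,0,0],0.05],[[0,0,0.0006],[0,0,0],0.05]]}}

```text
time: 6.2
tool_pos: [0.5652, -0.1325, 0.1402]
tool_rot: [3.141, -0.001, 0.354]
contact_force: [-3.7, 2.6, 11.4]
opening: 0.0554
grip_force: 40.0
```

>>> {"method": "arm_command", "body": {"moves": [[[0,0,0],[0,0,-0.05],0.05],[[0,0,0],[0,0,-0.1],0.05],[[0,0,0],[0,0,-0.15],0.05],[[0,0,0],[0,0,-0.2],0.05],[[0,0,0],[0,0,-0.25],0.05]]}}

```text
time: 6.7
tool_pos: [0.5661, -0.133, 0.1404]
tool_rot: [3.138, -0.002, 0.606]
contact_force: [0.1, 1.3, 9.9]
opening: 0.0555
grip_force: 40.0
```

```bash
python3 -c "
from h import *
go(.564,-.132,.147,.354)"
```

```text
shift [-0.0012 -0.002  -0.0066] turn [ 0.003  -0.0027  0.2515] pos [ 0.5661 -0.133   0.1404] rpy [ 3.1383e+00 -2.3000e-03  6.0550e-01] F [0.12 1.25 9.86] T [ 0.208 -0.03  -0.207] t 6.7 open 0.0555 grip 40.0 q [-0.36  0.52  1.49  0.    1.13  0.6 ]
```

>>> {"method": "arm_command", "body": {"moves": [[[0,0,0],[0,0,-0.1],0.05],[[0,0,0],[0,0,-0.2],0.05],[[0,0,0],[0,0,-0.3],0.05],[[0,0,0],[0,0,-0.4],0.05],[[0,0,0],[0,0,-0.5],0.05]]}}

```text
time: 7.2
tool_pos: [0.5664, -0.133, 0.1405]
tool_rot: [3.137, -0.001, 1.107]
contact_force: [1.0, 0.5, 9.7]
opening: 0.0557
grip_force: 40.0
```

```bash
python3 -c "
from h import *
go(.564,-.132,.147,.354)"
```

```text
shift [-0.0002 -0.0025 -0.0065] turn [ 0.0042 -0.0023  0.7535] pos [ 0.5664 -0.133   0.1405] rpy [ 3.1369e+00 -6.0000e-04  1.1075e+00] F [0.98 0.51 9.72] T [ 0.087 -0.274 -0.134] t 7.2 open 0.0557 grip 40.0 q [-0.36  0.52  1.49  0.    1.13  0.1 ]
```

>>> {"method": "arm_command", "body": {"moves": [[[0,0,0],[0,0,-0.04],0.05],[[0,0,0],[0,0,-0.08],0.05],[[0,0,0],[0,0,-0.11],0.05],[[0,0,0],[0,0,-0.14],0.05],[[0,0,0],[0,0,-0.14],0.05]]}}

```text
time: 7.7
tool_pos: [0.5663, -0.1331, 0.1405]
tool_rot: [3.137, 0.0, 1.244]
contact_force: [1.1, 0.4, 10.5]
opening: 0.0553
grip_force: 40.0
```

```bash
cat > o.py <<'E'
from h import *
s=robot.observe();print("t",s["time"],"z",s["tool_pos"].round(4),"turned",np.degrees(s["tool_rot"][2]-.354).round(2),"F",s["contact_force"].round(1),"T",s["torque"].round(3),"j6",s["joint_efforts"][5].round(3),"open",s["opening"].round(4))
E
python3 o.py
```

```text
Traceback (most recent call last):
  File "o.py", line 2, in <module>
    s=robot.observe();print("t",s["time"],"z",s["tool_pos"].round(4),"turned",np.degrees(s["tool_rot"][2]-.354).round(2),"F",s["contact_force"].round(1),"T",s["torque"].round(3),"j6",s["joint_efforts"][5].round(3),"open",s["opening"].round(4))
                                                                                                                                                                                                                             ^^^^^^^^^^^^^^^^^^
AttributeError: 'float' object has no attribute 'round'
```

>>> {"method": "arm_command", "body": {"moves": [[[0,0,0],[0,0,-0.02],0.05],[[0,0,0],[0,0,-0.04],0.05],[[0,0,0],[0,0,-0.05],0.05],[[0,0,0],[0,0,-0.06],0.05],[[0,0,0],[0,0,-0.06],0.05]]}}

```text
time: 8.2
tool_pos: [0.5663, -0.1331, 0.1405]
tool_rot: [3.137, 0.0, 1.304]
contact_force: [0.1, 0.8, 9.8]
opening: 0.0555
grip_force: 40.0
```

```bash
sed -i 's/s\["opening"\].round(4)/s["opening"]/' o.py; python3 o.py
```

```text
t 8.2 z [ 0.5663 -0.1331  0.1405] turned 54.42 F [0.1 0.8 9.8] T [ 0.131 -0.097 -0.11 ] j6 -0.192 open 0.05547263730177317
```

>>> {"method": "arm_command", "body": {"moves": [[[0,0,0],[0,0,-0.015],0.05],[[0,0,0],[0,0,-0.03],0.05],[[0,0,0],[0,0,-0.045],0.05],[[0,0,0],[0,0,-0.06],0.05],[[0,0,0],[0,0,-0.06],0.05]]}}

```text
time: 8.7
tool_pos: [0.5663, -0.1331, 0.1405]
tool_rot: [3.137, 0.001, 1.364]
contact_force: [1.0, 0.1, 11.0]
opening: 0.0552
grip_force: 40.0
```

```bash
python3 o.py
```

```text
t 8.7 z [ 0.5663 -0.1331  0.1405] turned 57.87 F [ 1.   0.1 11. ] T [ 0.086 -0.126 -0.045] j6 -0.197 open 0.05523407528301314
```

>>> {"method": "arm_command", "body": {"moves": [[[0,0,0],[0,0,-0.015],0.05],[[0,0,0],[0,0,-0.03],0.05],[[0,0,0],[0,0,-0.045],0.05],[[0,0,0],[0,0,-0.06],0.05],[[0,0,0],[0,0,-0.06],0.05]]}}

```text
time: 9.2
tool_pos: [0.5663, -0.1331, 0.1405]
tool_rot: [3.137, 0.001, 1.424]
contact_force: [0.5, 0.7, 10.8]
opening: 0.0556
grip_force: 40.0
```

```bash
python3 o.py
```

```text
t 9.2 z [ 0.5663 -0.1331  0.1405] turned 61.3 F [ 0.5  0.7 10.8] T [ 0.195 -0.181 -0.1  ] j6 -0.215 open 0.055555840388676295
```

>>> {"method": "arm_command", "body": {"moves": [[[0,0,0],[0,0,-0.015],0.05],[[0,0,0],[0,0,-0.03],0.05],[[0,0,0],[0,0,-0.045],0.05],[[0,0,0],[0,0,-0.06],0.05],[[0,0,0],[0,0,-0.06],0.05]]}}

```text
time: 9.7
tool_pos: [0.5663, -0.1331, 0.1405]
tool_rot: [3.137, 0.001, 1.484]
contact_force: [-0.3, 1.7, 11.6]
opening: 0.0555
grip_force: 40.0
```

```bash
python3 o.py
```

```text
t 9.7 z [ 0.5663 -0.1331  0.1405] turned 64.74 F [-0.3  1.7 11.6] T [ 0.16  -0.16  -0.042] j6 -0.199 open 0.055518323959937
```

>>> {"method": "arm_command", "body": {"moves": [[[0,0,0],[0,0,-0.015],0.05],[[0,0,0],[0,0,-0.03],0.05],[[0,0,0],[0,0,-0.045],0.05],[[0,0,0],[0,0,-0.06],0.05],[[0,0,0],[0,0,-0.06],0.05]]}}

```text
time: 10.2
tool_pos: [0.5663, -0.1331, 0.1405]
tool_rot: [3.137, 0.002, 1.544]
contact_force: [0.3, 0.8, 10.8]
opening: 0.0551
grip_force: 40.0
```

```bash
python3 o.py
```

```text
t 10.2 z [ 0.5663 -0.1331  0.1405] turned 68.18 F [ 0.3  0.8 10.8] T [ 0.13  -0.173 -0.052] j6 -0.198 open 0.055089803873767516
```

>>> {"method": "arm_command", "body": {"moves": [[[0,0,0],[0,0,-0.015],0.05],[[0,0,0],[0,0,-0.03],0.05],[[0,0,0],[0,0,-0.045],0.05],[[0,0,0],[0,0,-0.06],0.05],[[0,0,0],[0,0,-0.06],0.05]]}}

```text
time: 10.7
tool_pos: [0.5663, -0.1331, 0.1405]
tool_rot: [3.137, 0.002, 1.604]
contact_force: [0.3, 1.3, 11.0]
opening: 0.0551
grip_force: 40.0
```

```bash
python3 o.py
```

```text
t 10.7 z [ 0.5663 -0.1331  0.1405] turned 71.62 F [ 0.3  1.3 11. ] T [ 0.071 -0.089 -0.091] j6 -0.212 open 0.055095796159039805
```

>>> {"method": "arm_command", "body": {"moves": [[[0,0,0],[0,0,-0.015],0.05],[[0,0,0],[0,0,-0.03],0.05],[[0,0,0],[0,0,-0.045],0.05],[[0,0,0],[0,0,-0.06],0.05],[[0,0,0],[0,0,-0.06],0.05]]}}

```text
time: 11.2
tool_pos: [0.5663, -0.1331, 0.1405]
tool_rot: [3.138, 0.002, 1.664]
contact_force: [0.3, 1.7, 10.7]
opening: 0.0556
grip_force: 40.0
```

```bash
python3 o.py
```

```text
t 11.2 z [ 0.5663 -0.1331  0.1405] turned 75.06 F [ 0.3  1.7 10.7] T [ 0.106 -0.205 -0.102] j6 -0.197 open 0.055563513416440675
```

>>> {"method": "arm_command", "body": {"moves": [[[0,0,0],[0,0,-0.01],0.05],[[0,0,0],[0,0,-0.02],0.05],[[0,0,0],[0,0,-0.03],0.05],[[0,0,0],[0,0,-0.04],0.05],[[0,0,0],[0,0,-0.04],0.05]]}}

```text
time: 11.7
tool_pos: [0.5661, -0.133, 0.1404]
tool_rot: [3.138, 0.002, 1.704]
contact_force: [0.0, 1.8, 11.9]
opening: 0.0552
grip_force: 40.0
```

```bash
python3 o.py
```

```text
t 11.7 z [ 0.5661 -0.133   0.1404] turned 77.33 F [ 0.   1.8 11.9] T [ 0.153 -0.025 -0.149] j6 -0.264 open 0.055196392465512036
```

>>> {"method": "arm_command", "body": {"moves": [[[0,0,0],[0,0,-0.005],0.05],[[0,0,0],[0,0,-0.01],0.05],[[0,0,0],[0,0,-0.015],0.05],[[0,0,0],[0,0,-0.015],0.05],[[0,0,0],[0,0,-0.015],0.05]]}}

```text
time: 12.2
tool_pos: [0.5661, -0.133, 0.1405]
tool_rot: [3.138, 0.002, 1.718]
contact_force: [0.1, 1.3, 11.4]
opening: 0.0551
grip_force: 40.0
```

```bash
python3 o.py
```

```text
t 12.2 z [ 0.5661 -0.133   0.1405] turned 78.14 F [ 0.1  1.3 11.4] T [ 0.163  0.006 -0.401] j6 -0.384 open 0.055109137402428045
```

Torque has risen to about 0.4 N m, so that is the stop, reached at about 78°. I'll ease back slightly and lift.

>>> {"method": "arm_command", "body": {"moves": [[[0,0,0],[0,0,0.012],0.05],[[0,0,-0.002],[0,0,0.012],0.05],[[0,0,-0.005],[0,0,0.012],0.05],[[0,0,-0.008],[0,0,0.012],0.05],[[0,0,-0.012],[0,0,0.012],0.05]]}}

```text
time: 12.7
tool_pos: [0.5651, -0.1326, 0.1498]
tool_rot: [-3.141, -0.0, 1.706]
contact_force: [7.2, -1.0, -9.5]
opening: 0.0552
grip_force: 40.0
```

```bash
python3 o.py
```

```text
t 12.7 z [ 0.5651 -0.1326  0.1498] turned 77.49 F [ 7.2 -1.  -9.5] T [-0.297 -1.231 -0.289] j6 -0.271 open 0.055152451665394474
```

>>> {"method": "arm_command", "body": {"moves": [[[0,0,0],[0,0,0],0.05],[[0,0,0],[0,0,0],0.05],[[0,0,0],[0,0,0],0.05],[[0,0,0],[0,0,0],0.05],[[0,0,0],[0,0,0],0.05]]}}

```text
time: 13.2
tool_pos: [0.5651, -0.1326, 0.1508]
tool_rot: [3.141, 0.0, 1.707]
contact_force: [4.6, -1.9, -0.9]
opening: 0.0551
grip_force: 40.0
```

Run:
```python
import runpy;runpy.run_path("o.py")
from h import *
a=snap("scene","s2")
cv2.imwrite("pics/c2.png",cv2.resize(a[110:210,230:330],None,fx=5,fy=5,interpolation=2))
```

```text
t 13.2 z [ 0.5651 -0.1326  0.1508] turned 77.5 F [ 4.6 -1.9 -0.9] T [-0.187 -0.885 -0.296] j6 -0.245 open 0.05509259649374209
```

View pics/c2.png

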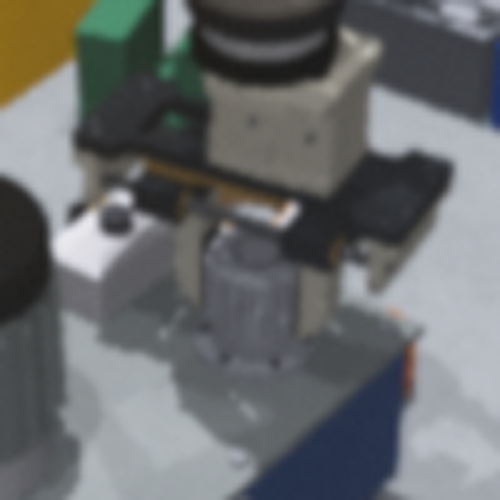

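The picture shows the cap in the fingers, just above its locked height, with the pull settled to about 1 N, so it is free. I'll ease sideways and lift.

>>> {"method": "arm_command", "body": {"moves": [[[0,0.0005,-0.002],[0,0,0],0.05],[[0,0.001,-0.005],[0,0,0],0.05],[[0,0.001,-0.009],[0,0,0],0.05],[[0,0.001,-0.013],[0,0,0],0.05],[[0,0.001,-0.015],[0,0,0],0.05]]}}

```text
time: 13.75
tool_pos: [0.5651, -0.1321, 0.1659]
tool_rot: [-3.14, -0.001, 1.707]
contact_force: [0.4, 0.6, -1.0]
opening: 0.0551
grip_force: 40.0
```

```bash
python3 o.py
```

```text
t 13.75 z [ 0.5651 -0.1321  0.1659] turned 77.53 F [ 0.4  0.6 -1. ] T [ 0.021 -0.112  0.008] j6 -0.003 open 0.0550831170105751
```

>>> {"method": "arm_command", "body": {"moves": [[[0,0,-0.025],[0,0,0],0.05],[[0,0,-0.055],[0,0,0],0.05],[[0,0,-0.09],[0,0,0],0.05],[[0.01,-0.025,-0.12],[0,0,0],0.05],[[0.025,-0.06,-0.145],[0,0,0],0.05]]}}

```text
time: 14.25
tool_pos: [0.5027, -0.1157, 0.3119]
tool_rot: [3.142, 0.0, 1.707]
contact_force: [-0.1, -0.2, -0.6]
opening: 0.0554
grip_force: 40.0
```

```bash
python3 -c "
from h import *
go(.435,.379,.2)
print(Ro.from_euler('xyz',robot.observe()['tool_rot']).as_matrix().round(3))"
```

```text
shift [4.994e-01 1.000e-04 1.118e-01] turn [0.     0.0002 0.    ] pos [ 0.5027 -0.1157  0.3119] rpy [3.1416e+00 2.0000e-04 1.7070e+00] F [-0.14 -0.23 -0.59] T [-0.031 -0.079 -0.059] t 14.25 open 0.0554 grip 40.0 q [-0.37  0.27  1.39 -0.    1.48 -0.51]
[[-0.136  0.991  0.   ]
 [ 0.991  0.136 -0.   ]
 [-0.     0.    -1.   ]]
```

>>> {"method": "arm_command", "body": {"moves": [[[0.045,0,0],[0,0,0],0.05],[[0.09,0,0],[0,0,0],0.05],[[0.135,0,0],[0,0,0],0.05],[[0.18,0,0],[0,0,0],0.05],[[0.225,0,0],[0,0,0],0.05]]}}

```text
time: 14.75
tool_pos: [0.4712, 0.1088, 0.311]
tool_rot: [-3.141, 0.0, 1.707]
contact_force: [0.6, 0.5, -0.9]
opening: 0.0553
grip_force: 40.0
```

>>> {"method": "arm_command", "body": {"moves": [[[0.045,0,0],[0,0,0],0.05],[[0.09,0,0.01],[0,0,0],0.05],[[0.135,0,0.04],[0,0,0],0.05],[[0.18,0,0.07],[0,0,0],0.05],[[0.225,0,0.1],[0,0,0],0.05]]}}

```text
time: 15.25
tool_pos: [0.4423, 0.3214, 0.2168]
tool_rot: [-3.141, 0.0, 1.707]
contact_force: [0.4, -1.0, -1.4]
opening: 0.0554
grip_force: 40.0
```

>>> {"method": "arm_command", "body": {"moves": [[[0.03,0,0.03],[0,0,0],0.05],[[0.049,0,0.06],[0,0,0],0.05],[[0.049,0,0.09],[0,0,0],0.05],[[0.049,0,0.115],[0,0,0],0.05],[[0.049,0,0.13],[0,0,0],0.05]]}}

```text
time: 15.75
tool_pos: [0.435, 0.3679, 0.0853]
tool_rot: [-3.137, 0.002, 1.708]
contact_force: [0.4, -0.4, -1.8]
opening: 0.0556
grip_force: 40.0
```

Run:
```python
from h import *
go(.435,.379,.0085)
a=snap("scene","s3");b=snap("top","t3")
f=lambda im,x,y,w,h,s:cv2.resize(im[y:y+h,x:x+w],(w*s,h*s),interpolation=cv2.INTER_CUBIC)
cv2.imwrite("pics/c3.png",np.hstack([f(a,110,270,150,150,3),f(b,90,150,110,150,3)]))
```

```text
shift [0.0112 0.0018 0.0767] turn [-0.0042  0.0022 -0.    ] pos [0.435  0.3679 0.0853] rpy [-3.1374e+00  2.2000e-03  1.7078e+00] F [ 0.4  -0.45 -1.8 ] T [-0.002 -0.07   0.003] t 15.75 open 0.0556 grip 40.0 q [ 0.57  0.57  1.58 -0.    1.    0.43]
```

View pics/c3.png

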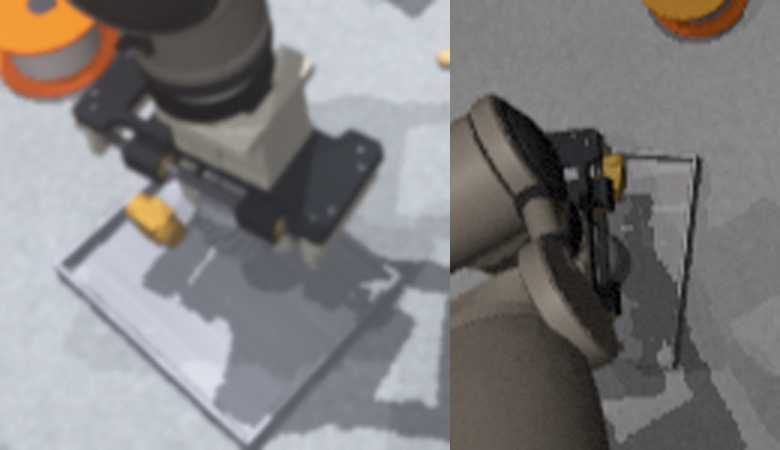

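The cap is held upright above the free middle of the tray, with the fitting clear towards +x. I'll lower it.

>>> {"method": "arm_command", "body": {"moves": [[[0.005,0.001,0.02],[0,0,0],0.05],[[0.008,0.001,0.04],[0,0,0],0.05],[[0.008,0.001,0.055],[0,0,0],0.05],[[0.008,0.001,0.065],[0,0,0],0.05],[[0.008,0.001,0.069],[0,0,0],0.05]]}}

```text
time: 16.35
tool_pos: [0.4366, 0.3765, 0.0185]
tool_rot: [-3.141, 0.0, 1.707]
contact_force: [0.0, 1.0, -1.4]
opening: 0.0554
grip_force: 40.0
```

```bash
python3 o.py
```

```text
t 16.35 z [0.4366 0.3765 0.0185] turned 77.51 F [ 0.   1.  -1.4] T [ 0.03  -0.152  0.047] j6 0.0 open 0.05540592697060798
```

>>> {"method": "arm_command", "body": {"moves": [[[0,0,0],[0,0,0],0.05],[[0,0,0.001],[0,0,0],0.05],[[0,0,0.002],[0,0,0],0.05],[[0,0,0.003],[0,0,0],0.05],[[0,0,0.003],[0,0,0],0.05]]}}

```text
time: 16.85
tool_pos: [0.4368, 0.3766, 0.0157]
tool_rot: [3.141, 0.0, 1.707]
contact_force: [-1.7, 0.3, -1.6]
opening: 0.0552
grip_force: 40.0
```

>>> {"method": "arm_command", "body": {"moves": [[[0,0,0.0015],[0,0,0],0.05],[[0,0,0.003],[0,0,0],0.05],[[0,0,0.0045],[0,0,0],0.05],[[0,0,0.0055],[0,0,0],0.05],[[0,0,0.006],[0,0,0],0.05]]}}

```text
time: 17.35
tool_pos: [0.4366, 0.3765, 0.0093]
tool_rot: [-3.141, 0.0, 1.707]
contact_force: [0.2, 0.7, -2.0]
opening: 0.0554
grip_force: 40.0
```

>>> {"method": "arm_command", "body": {"moves": [[[0,0,0.0003],[0,0,0],0.05],[[0,0,0.0006],[0,0,0],0.05],[[0,0,0.0009],[0,0,0],0.05],[[0,0,0.0012],[0,0,0],0.05],[[0,0,0.0012],[0,0,0],0.05]]}}

```text
time: 17.85
tool_pos: [0.4367, 0.3766, 0.0084]
tool_rot: [-3.142, 0.0, 1.707]
contact_force: [0.7, 0.0, -1.2]
opening: 0.0553
grip_force: 40.0
```

>>> {"method": "arm_command", "body": {"moves": [[[0,0,0.0003],[0,0,0],0.05],[[0,0,0.0006],[0,0,0],0.05],[[0,0,0.0009],[0,0,0],0.05],[[0,0,0.0012],[0,0,0],0.05],[[0,0,0.0012],[0,0,0],0.05]]}}

```text
time: 18.35
tool_pos: [0.4367, 0.3766, 0.0073]
tool_rot: [3.141, 0.0, 1.707]
contact_force: [0.1, 0.3, -0.3]
opening: 0.0554
grip_force: 40.0
```

>>> {"method": "arm_command", "body": {"moves": [[[0,0,0.0002],[0,0,0],0.05],[[0,0,0.0004],[0,0,0],0.05],[[0,0,0.0006],[0,0,0],0.05],[[0,0,0.0006],[0,0,0],0.05],[[0,0,0.0006],[0,0,0],0.05]]}}

```text
time: 18.85
tool_pos: [0.4368, 0.3767, 0.0072]
tool_rot: [3.141, -0.0, 1.707]
contact_force: [-1.8, -2.0, 6.0]
opening: 0.0551
grip_force: 40.0
```

The cap is on the floor of the tray. Releasing it gently.

>>> {"method": "arm_command", "body": {"moves": [[[0,0,-0.0004],[0,0,0],0.0553],[[0,0,-0.0004],[0,0,0],0.057],[[0,0,-0.0004],[0,0,0],0.06],[[0,0,-0.0004],[0,0,0],0.065],[[0,0,-0.0004],[0,0,0],0.07]], "squeeze": 10}}

```text
time: 19.35
tool_pos: [0.4368, 0.3766, 0.0068]
tool_rot: [3.142, 0.0, 1.707]
contact_force: [-0.3, 0.6, 0.1]
opening: 0.068
grip_force: 0.0
```

>>> {"method": "arm_command", "body": {"moves": [[[0,0,-0.005],[0,0,0],0.07],[[0,0,-0.02],[0,0,0],0.07],[[0,0,-0.05],[0,0,0],0.07],[[0,0,-0.09],[0,0,0],0.07],[[0,0,-0.13],[0,0,0],0.08]]}}

```text
time: 19.85
tool_pos: [0.4364, 0.3764, 0.1384]
tool_rot: [-3.141, 0.0, 1.707]
contact_force: [0.3, 0.4, 0.7]
opening: 0.0742
grip_force: 0.0
```

```bash
python3 -c "
from h import *
go(.485,.1,.33)
print(Ro.from_euler('xyz',robot.observe()['tool_rot']).as_matrix().round(3))"
```

```text
shift [-0.2805  0.0105 -0.1915] turn [-0.0007  0.0004 -0.    ] pos [0.4364 0.3764 0.1384] rpy [-3.1409e+00  4.0000e-04  1.7068e+00] F [0.27 0.39 0.74] T [ 0.029 -0.146  0.034] t 19.85 open 0.0742 grip 0.0 q [ 0.58  0.52  1.5  -0.    1.12  0.44]
[[-0.136  0.991 -0.001]
 [ 0.991  0.136 -0.001]
 [-0.    -0.001 -1.   ]]
```

>>> {"method": "arm_command", "body": {"moves": [[[-0.03,-0.004,-0.035],[0,0,0],0.0918],[[-0.075,-0.01,-0.055],[0,0,0],0.0918],[[-0.12,-0.016,-0.065],[0,0,0],0.0918],[[-0.165,-0.022,-0.07],[0,0,0],0.0918],[[-0.21,-0.028,-0.07],[0,0,0],0.0918]]}}

```text
time: 20.35
tool_pos: [0.4376, 0.1633, 0.2084]
tool_rot: [3.139, 0.0, 1.707]
contact_force: [0.9, -0.5, -1.2]
opening: 0.0916
grip_force: 0.0
```

>>> {"method": "arm_command", "body": {"moves": [[[-0.045,-0.006,0],[0,0,0],0.0918],[[-0.09,-0.012,0],[0,0,0],0.0918],[[-0.135,-0.018,0],[0,0,0],0.0918],[[-0.18,-0.024,0],[0,0,0],0.0918],[[-0.225,-0.03,0],[0,0,0],0.0918]]}}

```text
time: 20.85
tool_pos: [0.4379, -0.064, 0.2076]
tool_rot: [3.141, 0.001, 1.707]
contact_force: [1.5, -0.1, 0.6]
opening: 0.0921
grip_force: 0.0
```

>>> {"method": "arm_command", "body": {"moves": [[[-0.045,-0.006,0],[0,0,0],0.0918],[[-0.09,-0.012,0],[0,0,0],0.0918],[[-0.135,-0.018,0],[0,0,0],0.0918],[[-0.18,-0.024,0],[0,0,0],0.0918],[[-0.225,-0.03,0],[0,0,0],0.0918]]}}

```text
time: 21.35
tool_pos: [0.4386, -0.2911, 0.2075]
tool_rot: [3.141, 0.001, 1.706]
contact_force: [1.1, 0.2, -0.7]
opening: 0.0917
grip_force: 0.0
```

```bash
python3 -c "
from h import *
go(.4395,-.366,.13)
b=snap('top','t4');a=snap('scene','s4')
f=lambda im,x,y,w,h,s:cv2.resize(im[y:y+h,x:x+w],(w*s,h*s),interpolation=cv2.INTER_CUBIC)
cv2.imwrite('pics/c4.png',np.hstack([f(a,110,290,150,125,3),f(a,240,110,110,125,3)]))
"
```

```text
shift [-0.0742 -0.0093  0.0776] turn [0.0006 0.0006 0.    ] pos [ 0.4386 -0.2911  0.2075] rpy [3.1410e+00 6.0000e-04 1.7064e+00] F [ 1.13  0.24 -0.7 ] T [ 0.03 -0.12 -0.02] t 21.35 open 0.0917 grip 0.0 q [-0.73  0.36  1.55  0.    1.23 -0.87]
```

View pics/c4.png

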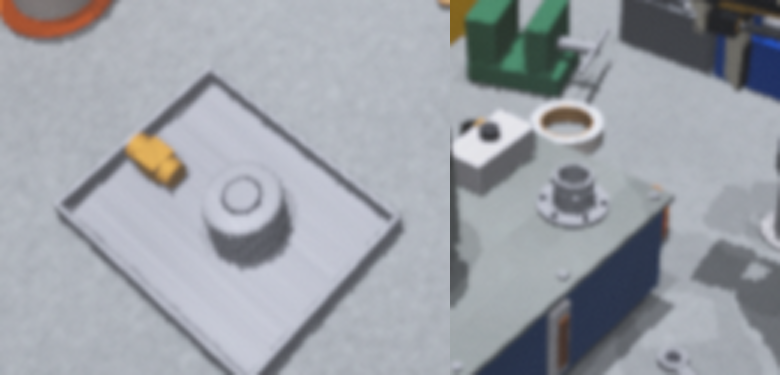

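The cap stands upright on the tray floor beside the fitting, and the open neck's rim is at about scene pixel (281.3,167.3). Now to the funnel.

>>> {"method": "arm_command", "body": {"moves": [[[-0.035,-0.004,0.02],[0,0,0],0.0918],[[-0.07,-0.009,0.04],[0,0,0],0.0918],[[-0.074,-0.009,0.055],[0,0,0],0.0918],[[-0.074,-0.009,0.065],[0,0,0],0.0918],[[-0.074,-0.009,0.065],[0,0,0],0.0918]]}}

```text
time: 21.95
tool_pos: [0.4396, -0.3622, 0.1408]
tool_rot: [-3.14, -0.003, 1.707]
contact_force: [0.4, 0.9, -0.5]
opening: 0.092
grip_force: 0.0
```

```bash
python3 -c "
from h import *
go(.4395,-.366,.082)
print(onz('scene',281.3,167.3,.166))
"
```

```text
shift [-0.0039 -0.0005  0.0588] turn [-0.0017 -0.0028  0.    ] pos [ 0.4396 -0.3622  0.1408] rpy [-3.1399e+00 -2.8000e-03  1.7072e+00] F [ 0.41  0.93 -0.52] T [ 0.04  -0.048  0.051] t 21.95 open 0.092 grip 0.0 q [-0.82  0.5   1.52  0.    1.12 -0.96]
[ 0.56733982 -0.13561623  0.166     ]
```

>>> {"method": "arm_command", "body": {"moves": [[[-0.002,0,0.015],[0,0,0],0.0918],[[-0.002,0,0.03],[0,0,0],0.0918],[[-0.002,0,0.045],[0,0,0],0.0918],[[-0.002,0,0.057],[0,0,0],0.0918],[[-0.002,0,0.057],[0,0,0],0.0918]]}}

```text
time: 22.45
tool_pos: [0.4402, -0.3645, 0.0843]
tool_rot: [-3.14, -0.002, 1.708]
contact_force: [0.3, -0.0, 0.5]
opening: 0.0919
grip_force: 0.0
```

>>> {"method": "arm_command", "body": {"moves": [[[0,0,0],[0,0,0],0.07],[[0,0,0],[0,0,0],0.066],[[0,0,0],[0,0,0],0.064],[[0,0,0],[0,0,0],0.063],[[0,0,0],[0,0,0],0.062]], "squeeze": 5}}

```text
time: 22.95
tool_pos: [0.4405, -0.3659, 0.0854]
tool_rot: [3.141, 0.001, 1.707]
contact_force: [0.0, 1.9, 2.2]
opening: 0.0634
grip_force: 5.0
```

```bash
python3 -c "
from h import *
go(.4395,-.366,.082)
"
```

```text
shift [ 0.0001 -0.001   0.0034] turn [0.0004 0.0007 0.    ] pos [ 0.4405 -0.3659  0.0854] rpy [3.1412e+00 7.0000e-04 1.7067e+00] F [0.   1.92 2.24] T [-0.01  -0.068  0.022] t 22.95 open 0.0634 grip 5.0 q [-0.83  0.57  1.57 -0.    1.   -0.96]
```

>>> {"method": "arm_command", "body": {"moves": [[[0,0,0],[0,0,0],0.06],[[0,0,0],[0,0,0],0.057],[[0,0,0],[0,0,0],0.055],[[0,0,0],[0,0,0],0.055],[[0,0,0],[0,0,0],0.055]], "squeeze": 12}}

```text
time: 23.45
tool_pos: [0.4405, -0.366, 0.0853]
tool_rot: [3.141, 0.001, 1.707]
contact_force: [-0.4, -0.4, 5.1]
opening: 0.0635
grip_force: 12.0
```

Run:
```python
from h import *
go(.4395,-.366,.082)
a=snap("scene","s5");b=snap("top","t5")
f=lambda im,x,y,w,h,s:cv2.resize(im[y:y+h,x:x+w],(w*s,h*s),interpolation=cv2.INTER_CUBIC)
cv2.imwrite("pics/c5.png",np.hstack([f(a,310,110,80,100,5),f(b,380,200,70,100,5)]))
```

```text
shift [ 0.0001 -0.001   0.0033] turn [0.0003 0.0007 0.    ] pos [ 0.4405 -0.366   0.0853] rpy [3.1412e+00 7.0000e-04 1.7067e+00] F [-0.43 -0.43  5.15] T [-0.025 -0.034 -0.015] t 23.45 open 0.0635 grip 12.0 q [-0.83  0.57  1.57 -0.    1.   -0.96]
```

View pics/c5.png

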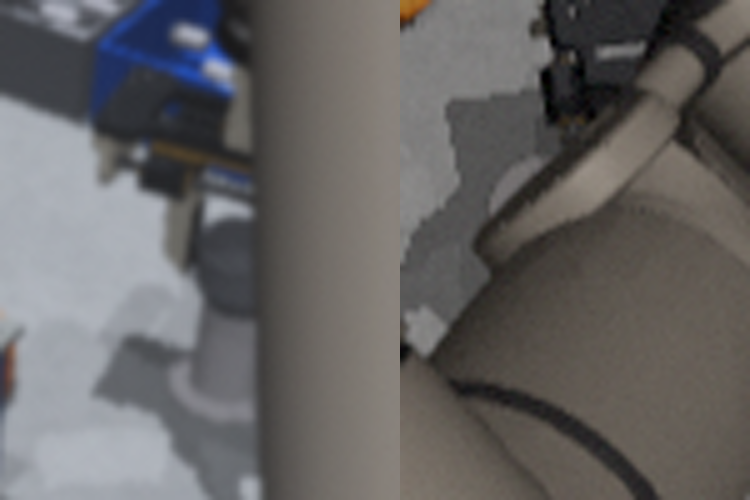

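The left crop shows a finger beside the funnel collar in the can. The grip is firm, so I'll lift slowly and check.

>>> {"method": "arm_command", "body": {"moves": [[[0,0,-0.002],[0,0,0],0.055],[[0,0,-0.006],[0,0,0],0.055],[[0,0,-0.012],[0,0,0],0.055],[[0,0,-0.018],[0,0,0],0.055],[[0,0,-0.018],[0,0,0],0.055]]}}

```text
time: 24.05
tool_pos: [0.4408, -0.3662, 0.1041]
tool_rot: [3.141, 0.002, 1.707]
contact_force: [0.2, -0.5, -0.7]
opening: 0.0632
grip_force: 12.0
```

```bash
python3 o.py
```

```text
t 24.05 z [ 0.4408 -0.3662  0.1041] turned 77.51 F [ 0.2 -0.5 -0.7] T [-0.034 -0.131  0.008] j6 -0.0 open 0.06315663432801343
```

>>> {"method": "arm_command", "body": {"moves": [[[0,0,-0.03],[0,0,0],0.055],[[0,0,-0.07],[0,0,0],0.055],[[0,0,-0.11],[0,0,0],0.055],[[0,0,-0.15],[0,0,0],0.055],[[0.02,0.014,-0.18],[0,0,0],0.055]]}}

```text
time: 24.55
tool_pos: [0.4509, -0.3459, 0.2856]
tool_rot: [3.141, 0.003, 1.704]
contact_force: [1.3, -0.1, -1.6]
opening: 0.0629
grip_force: 12.0
```

>>> {"method": "arm_command", "body": {"moves": [[[0.03,0.022,-0.01],[0,0,0],0.055],[[0.065,0.047,-0.01],[0,0,0],0.055],[[0.1,0.073,-0.01],[0,0,0],0.055],[[0.135,0.098,-0.01],[0,0,0],0.055],[[0.165,0.12,-0.01],[0,0,0],0.055]]}}

```text
time: 25.05
tool_pos: [0.5486, -0.1622, 0.2931]
tool_rot: [3.142, -0.0, 1.707]
contact_force: [0.1, 0.4, -0.8]
opening: 0.0629
grip_force: 12.0
```

>>> {"method": "arm_command", "body": {"moves": [[[0.015,0.011,0],[0,0,0],0.055],[[0.029,0.0216,0],[0,0,0],0.055],[[0.029,0.0216,0],[0,0,0],0.055],[[0.029,0.0216,0],[0,0,0],0.055],[[0.029,0.0216,0],[0,0,0],0.055]]}}

```text
time: 25.55
tool_pos: [0.5651, -0.1334, 0.2929]
tool_rot: [-3.141, 0.0, 1.706]
contact_force: [-0.0, -0.9, -1.0]
opening: 0.0633
grip_force: 12.0
```

Run:
```python
from h import *
go(.566,-.133,.25)
a=snap("scene","s6")
cv2.imwrite("pics/c6.png",cv2.resize(a[60:200,220:340],None,fx=4,fy=4,interpolation=2))
for z in (.285-.0735+.0,.166):print(proj("scene",[.566,-.133,z]))
```

```text
shift [0.0003 0.0009 0.0429] turn [-0.0004  0.0002 -0.    ] pos [ 0.5651 -0.1334  0.2929] rpy [-3.1412e+00  2.0000e-04  1.7060e+00] F [-0.05 -0.86 -0.98] T [-0.004 -0.164  0.026] t 25.55 open 0.0633 grip 12.0 q [-0.36  0.41  1.24 -0.    1.49 -0.5 ]
[281.44942214 154.28827213]
[281.1536812  167.94286445]
```

View pics/c6.png

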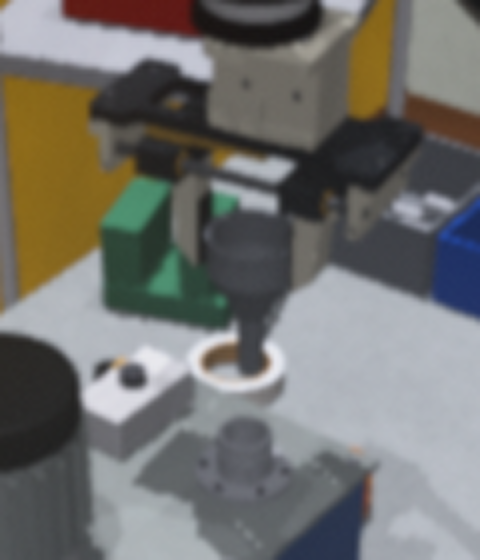

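The funnel hangs nearly upright, with its spout tip at about scene pixel (283,153) directly above the open neck at (281,168). I'll lower it in.

>>> {"method": "arm_command", "body": {"moves": [[[0.001,0.002,0.015],[0,0,0],0.055],[[0.001,0.002,0.03],[0,0,0],0.055],[[0.001,0.002,0.045],[0,0,0],0.055],[[0.001,0.002,0.055],[0,0,0],0.055],[[0.001,0.002,0.06],[0,0,0],0.055]]}}

```text
time: 26.1
tool_pos: [0.5669, -0.1319, 0.2321]
tool_rot: [-3.14, -0.0, 1.706]
contact_force: [-0.4, 0.4, -0.8]
opening: 0.0632
grip_force: 12.0
```

```bash
python3 o.py
```

```text
t 26.1 z [ 0.5669 -0.1319  0.2321] turned 77.46 F [-0.4  0.4 -0.8] T [ 0.015 -0.105  0.014] j6 -0.002 open 0.06323651530280541
```

>>> {"method": "arm_command", "body": {"moves": [[[0,0,0.008],[0,0,0],0.055],[[0,0,0.016],[0,0,0],0.055],[[0,0,0.024],[0,0,0],0.055],[[0,0,0.03],[0,0,0],0.055],[[0,0,0.033],[0,0,0],0.055]]}}

```text
time: 26.6
tool_pos: [0.5672, -0.1312, 0.1992]
tool_rot: [-3.141, -0.0, 1.707]
contact_force: [0.4, -0.7, -0.3]
opening: 0.0635
grip_force: 12.0
```

>>> {"method": "arm_command", "body": {"moves": [[[0,0,0.001],[0,0,0],0.055],[[0,0,0.002],[0,0,0],0.055],[[0,0,0.003],[0,0,0],0.055],[[0,0,0.004],[0,0,0],0.055],[[0,0,0.004],[0,0,0],0.055]]}}

```text
time: 27.1
tool_pos: [0.5674, -0.1314, 0.196]
tool_rot: [3.142, 0.0, 1.707]
contact_force: [0.1, -0.7, -0.1]
opening: 0.0633
grip_force: 12.0
```

```bash
python3 o.py
```

```text
t 27.1 z [ 0.5674 -0.1314  0.196 ] turned 77.51 F [ 0.1 -0.7 -0.1] T [-0.008 -0.156 -0.014] j6 0.0 open 0.06326389122386504
```

>>> {"method": "arm_command", "body": {"moves": [[[0,-0.001,0.0005],[0,0,0],0.055],[[0,-0.001,0.001],[0,0,0],0.055],[[0,-0.001,0.0015],[0,0,0],0.055],[[0,-0.001,0.002],[0,0,0],0.055],[[0,-0.001,0.0025],[0,0,0],0.055]]}}

```text
time: 27.6
tool_pos: [0.5664, -0.1314, 0.1936]
tool_rot: [3.141, -0.0, 1.707]
contact_force: [-0.6, 1.3, 1.7]
opening: 0.0628
grip_force: 12.0
```

>>> {"method": "arm_command", "body": {"moves": [[[0,0,0.0005],[0,0,0],0.055],[[0,0,0.001],[0,0,0],0.055],[[0,0,0.0015],[0,0,0],0.055],[[0,0,0.002],[0,0,0],0.055],[[0,0,0.002],[0,0,0],0.055]]}}

```text
time: 28.1
tool_pos: [0.5664, -0.1312, 0.1923]
tool_rot: [3.141, -0.0, 1.707]
contact_force: [-2.9, 2.5, 6.3]
opening: 0.0629
grip_force: 12.0
```

```bash
python3 o.py
```

```text
t 28.1 z [ 0.5664 -0.1312  0.1923] turned 77.52 F [-2.9  2.5  6.3] T [0.433 0.354 0.024] j6 -0.004 open 0.06294525041347017
```

>>> {"method": "arm_command", "body": {"moves": [[[0.0004,-0.0004,0],[0,0,0],0.055],[[0.0008,-0.0007,0],[0,0,0],0.055],[[0.0008,-0.0007,0],[0,0,0],0.055],[[0.0008,-0.0007,0],[0,0,0],0.055],[[0.0008,-0.0007,0],[0,0,0],0.055]], "squeeze": 6}}

```text
time: 28.6
tool_pos: [0.5658, -0.1307, 0.1916]
tool_rot: [3.141, 0.0, 1.707]
contact_force: [0.2, 1.2, 2.8]
opening: 0.0628
grip_force: 6.0
```

```bash
python3 o.py
```

```text
t 28.6 z [ 0.5658 -0.1307  0.1916] turned 77.51 F [0.2 1.2 2.8] T [ 0.318 -0.109  0.047] j6 0.017 open 0.06284929138768751
```

Settled to z 0.1916 with small forces. I'll open gently.

>>> {"method": "arm_command", "body": {"moves": [[[0,0,0],[0,0,0],0.063],[[0,0,0],[0,0,0],0.065],[[0,0,0],[0,0,0],0.07],[[0,0,0],[0,0,0],0.08],[[0,0,0],[0,0,0],0.09]]}}

```text
time: 29.1
tool_pos: [0.5654, -0.1309, 0.1912]
tool_rot: [-3.141, 0.0, 1.707]
contact_force: [0.0, -0.9, -1.1]
opening: 0.0813
grip_force: 0.0
```

>>> {"method": "arm_command", "body": {"moves": [[[0,0,-0.005],[0,0,0],0.0918],[[0,0,-0.02],[0,0,0],0.0918],[[0,0,-0.05],[0,0,0],0.0918],[[0,0,-0.09],[0,0,0],0.0918],[[-0.02,-0.03,-0.12],[0,0,0],0.0918]]}}

```text
time: 29.6
tool_pos: [0.5403, -0.1532, 0.3137]
tool_rot: [3.139, 0.0, 1.71]
contact_force: [-0.4, -1.0, 0.7]
opening: 0.0923
grip_force: 0.0
```

>>> {"method": "arm_command", "body": {"moves": [[[-0.04,-0.02,0],[0,0,0],0.0918],[[-0.08,-0.04,0],[0,0,0],0.0918],[[-0.12,-0.06,0],[0,0,0],0.0918],[[-0.16,-0.08,0],[0,0,0],0.0918],[[-0.19,-0.1,0],[0,0,0],0.0918]]}}

```text
time: 30.1
tool_pos: [0.4642, -0.3588, 0.3118]
tool_rot: [3.142, 0.001, 1.706]
contact_force: [0.9, 0.6, 0.6]
opening: 0.0921
grip_force: 0.0
```

Run:
```python
from h import *
a=snap("scene","s7");b=snap("top","t7")
f=lambda im,x,y,w,h,s:cv2.resize(im[y:y+h,x:x+w],(w*s,h*s),interpolation=cv2.INTER_CUBIC)
cv2.imwrite("pics/c7.png",np.hstack([f(a,225,100,110,120,3),f(b,280,130,110,120,3)]))
```

```text
(no output)
```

View pics/c7.png

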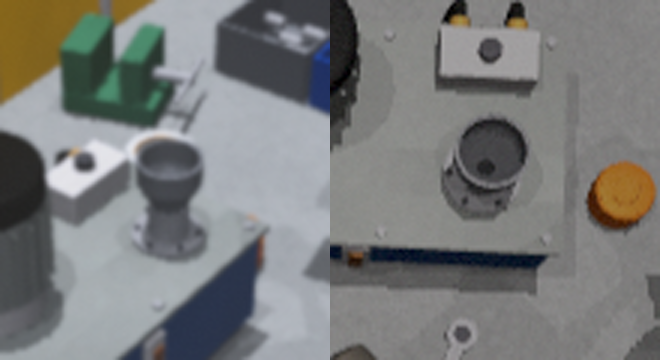

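Run:
```python
from h import *
print(tri((281.7,151.7),(333.7,181.3)))
print(proj("scene",[.566,-.1325,.2185]),proj("top",[.566,-.1325,.2185]))
```

```text
(array([ 0.5611201 , -0.1290726 ,  0.22372081]), np.float64(0.0026923832307511873))
[281.38846127 152.21072598] [334.62974373 179.38643101]
```

The funnel's rim is within 1–2 px of where a fully seated, upright funnel should appear in both views. Handing in.

```bash
python3 -c "
from cell import robot
print(robot.hand_in())"
```

```text
the job is handed in; nothing more can be done
None
```

The job is handed in after about 30 s of robot time: the cap came off at its stop (about 78°) and stands right way up on the tray floor, and the funnel stands upright and seated in the open filler neck, to within the 1–2 px I could check; the judge's verdict was not shown.

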